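Take the gear cover off an electric modelling wheel

ROBOT

A 6-joint arm with a two-finger parallel gripper is mounted at the origin on the work surface. World frame = base frame: x ahead of the robot, y to its left, z up, the work surface at z = 0. Lengths are in mm, angles in rad, forces in N, time in s.
With the tool pointing down it reaches from about 375 to 900 mm from the base axis. Payload 3.1 kg.
Tool frame: the origin (TCP) lies midway between the tips of the shut fingers; the grasp point (between the pads) lies 19 mm behind it; z points along the fingers, y is the line along which they close (so a half turn about z gives the same grasp; the last joint's range is limited). The gripper opens to 87 mm and grips with 3 to 60 N. Pads are 19 mm wide; open, the fingers measure 117 mm over their backs; the gripper's body (75 mm by 190 mm) begins 51 mm behind the grasp point.
Start: joints at [1.095, 0.527, 1.433, -0, 1.181, -0.178], TCP at [183.345, 597.479, 222.548] pointing down, gripper open.
Joint ranges: [-3.08, 3.08], [-0.75, 2.2], [0.22, 2.44], [-1.43, 4.57], [0, 2.65], [-2.85, 2.85]. Speed limits (rad/s): [2.79, 2.79, 3.14, 3.14, 3.14, 3.14].

INTERFACE

Orientations are given as [roll, pitch, yaw] about the fixed x, y, z axes, in that order (R = Rz(yaw) Ry(pitch) Rx(roll)).
In Python, from rig import bot gives the robot as it stands. The module is installed in compiled form; this text tells all that it offers.
- The arm moves only by the shell command python3 -m jog 'ROWS' [FORCE]. ROWS is a JSON object of lists of equal length, an entry for each row: "rot": the turn, a rotation vector about the tool's x, y, z in rad, a list of three; "slide": the shift along the tool's x, y, z in m, a list of three; "hand": the opening, from 0 (shut) to 1 (fully open). A call has 1 to 20 rows; each row shifts and turns the commanded pose from where the row before left it, along the tool's axes as they then stand; what a row does not reach is not made up. A row lasts 1/10 s, in which the tool goes at most 50 mm and 8.59 degrees, less where a joint would pass 70% of its speed; a pose out of reach is approached as far as the arm can. A call with a gripper value outside its range is refused whole. The fingers move at their own pace and stop on an object; FORCE is the grip in N (left out, the last holds). Time passes only in rows, so rows that do not move let the fingers close. It gives the time, the measured TCP pose, the force, the opening and the grip force at its end, in the units of the state.
- bot.get_obs(): the state, without advancing time (a new reading comes with each control period).
- bot.grab_frame(name): name is "side" or "top"; returns the picture (420x560x3 uint8, blue, green, red); there is no depth.
- bot.get_calibration(name): a dict with "fx", "fy", "cx", "cy" (pixels), "R" (3x3) and "t" (3): a world point X has camera coordinates R X + t. Camera axes: x right, y down, z forward; pixel columns grow to the right and rows downward; lengths in mm; the calibration is good to about 2 mm. A picture is of the moment at which its call begins. get_calibration takes no time and is no camera call.
- bot.hand_in(): hands the job in; it is judged then, once.
The state is a dict: "time": time; "q": joint angles; "dq": joint speeds; "joint_efforts": joint torques, N m; "tool_pos": TCP position; "orientation": TCP orientation; "ft_force": force on the tool from outside, world axes, zero at the start; "wrist_torque": the same for the moment, N m; "finger_gap": finger opening in mm; "grip_force": force on a finger pad.
Only numpy, scipy, OpenCV 4.12 (cv2) and the standard library are available. Lean on these libraries where they do the work, as an engineer would, in place of code of your own. Each camera call takes 0.05 s, during which the arm holds its last target. There are 200 camera calls.

TASK

Loosen both thumbscrews on the gear cover of the modelling wheel, one after the other, by turning each wing anticlockwise (seen from above) until it lies along its slot. Then lift the cover off by its handle and lay it down (do not drop it), handle up, in the middle of the plywood drying board and lined up with the board. Leave the grey clay hen undisturbed.

Things in the scene. Friction and masses are not known exactly. Their poses are not given: they have to be found in the camera images.
- cover: Loose flat aluminium plate, 130 (x) x 230 (y) x 5 mm, 0.3 kg; origin mid-underside, z up. Starts level on the housing. Mid handle, dark steel: bar along y, 14 mm wide (x), 70 long, 25 to 39 mm above the underside, on 12 mm square posts at y = +/-29 mm. Slots 28 (x) x 52 (y) mm at x = 0, y = +/-85 mm, the screw wings above them. Raised 40 mm it clears the wings.
- drive: White gear housing, fixed, open on top under the cover, 140 (x) x 240 (y) mm, rim 50 mm above the table. Origin at its centre on the table, axes as the seated cover's. Its white turntable (radius 100 mm, top 44 mm high) is centred at x = +190 mm. The two captive thumbscrews stand on it at x = 0, y = +85 (left) and -85 mm (right).
- screw_left (a joint): Left thumbscrew (y = +85 mm): upright dark steel wing 40 mm long, 12 thick, 58 to 84 mm above the table, turning on the spot about the vertical, never rising. Radians, growing anticlockwise from above: 0 = wing along the cover's x, across the slot, locked; 1.57 = along the slot; the cover passes above 1.2. Stops 0, 1.6; starts 0.1 to 0.5; friction 0.05 N m, stays as left.
- screw_right (a joint): The identical right thumbscrew, at the housing's y = -85 mm; same size, zero, direction, stops and start.
- board: Flat plywood drying board fixed on the table, 210 (x) x 300 (y) x 12 mm thick. Origin at the centre of its underside, on the table; z up.
- hen: Small grey clay hen, a bystander standing on the table beyond the board (its +x side), 180 to 220 mm from the board's middle; 80 mm long, 60 wide, 88 tall, 0.25 kg. Origin under its foot. A glaze jar with a black lid (52 mm wide, 65 tall) stands next to it.

How it is judged:
By the outcome, as a careful person would: the job done as asked, in the order asked, and still so for the second after the job is handed in, with the robot touching nothing.
It also fails if it takes over 67 s, if anything falls off the work surface, if the arm or the gripper's body presses on something with over 40 N, if the wrist force passes 120 N, or if a joint passes its speed limit or range.

## Working session

There is one attempt and no reset: what is moved stays moved. The work goes in short steps, Python scripts to look and compute and a shell command to move; the robot and the scene stay as the last step left them, time stands still between calls to the robot, and variables do not carry over. Pictures are saved under pics/ and viewed, at most 10 in all, crops included, and the job is handed in when it is done.

```bash
mkdir -p pics; python3 - <<'E'
from rig import bot
import cv2
for n in("side","top"):
    cv2.imwrite(f"pics/{n}0.png",bot.grab_frame(n)); c=bot.get_calibration(n); print(n,c)
o=bot.get_obs();print(o)
E
```

```text
side {'fx': 420.9329900841444, 'fy': 420.9329900841444, 'cx': 274.20749303356325, 'cy': 209.1667740161653, 'R': array([[-0.98903501, -0.14686819,  0.01547522],
       [-0.09277102,  0.53634386, -0.83888545],
       [ 0.11490554, -0.83112274, -0.54408796]]), 't': array([599.34782563, 112.42013009, 845.08027863])}
top {'fx': 401.3381730779662, 'fy': 401.3381730779662, 'cx': 277.1321087998589, 'cy': 210.33371878852083, 'R': array([[-0.10390857, -0.99457812,  0.00416741],
       [-0.96669933,  0.10000888, -0.23556449],
       [ 0.23387052, -0.0285058 , -0.97184978]]), 't': array([ 55.3478236 , 630.18821712, 831.09017742])}
{'time': 0.1, 'q': array([ 1.09449435e+00,  5.28387515e-01,  1.43379060e+00,  4.14234052e-06,
        1.18138503e+00, -1.78493930e-01]), 'dq': array([ 0.00312938, -0.00220128, -0.00366786, -0.0010757 ,  0.00015455,
        0.00020884]), 'joint_efforts': array([ 3.78007974e-05, -4.40983379e+01, -1.77150679e+01,  6.34608348e-02,
        5.33315877e-02, -2.17293967e-05]), 'tool_pos': array([183.0483556 , 596.89870255, 221.65546148]), 'orientation': array([-3.13965415e+00, -3.53624343e-04,  2.84378269e+00]), 'ft_force': array([-0.18704611, -0.30363351, -0.51156255]), 'wrist_torque': array([-0.05538343,  0.05798395,  0.04252408]), 'grip_force': 0.0, 'finger_gap': 87.20173694363388}
```

View pics/top0.png

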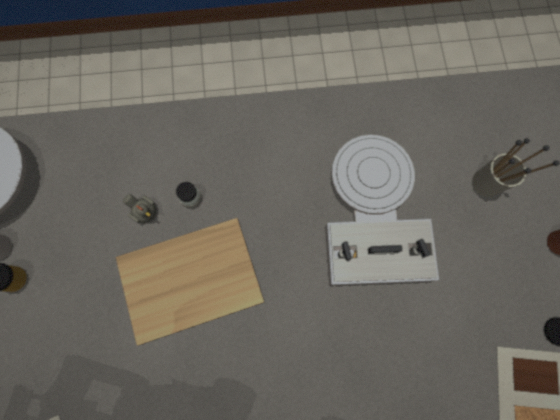

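View pics/side0.png

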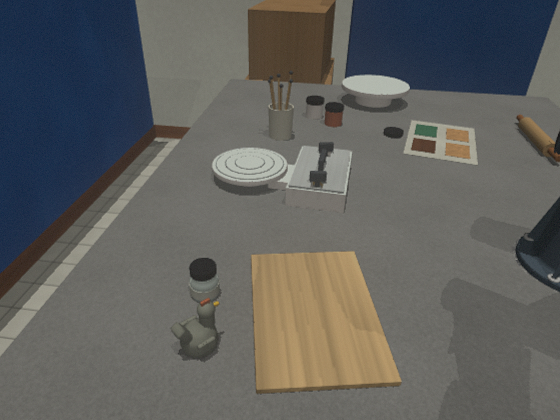

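The top view shows the board with corners near (117,256), (237,221), (262,301) and (138,342). The cover and housing span about (328,220) to (438,285), with screws near (347,251) and (422,249) and the handle at (385,250). The hen is at (143,210) and the jar at (188,194). Next I'll zoom in on the cover.

```bash
cat > h.py <<'E'
import numpy as np,cv2
from rig import bot
def P(n,X):
    c=bot.get_calibration(n);p=np.atleast_2d(X)@c["R"].T+c["t"]
    return p[:,:2]/p[:,2:]*[c["fx"],c["fy"]]+[c["cx"],c["cy"]]
def U(n,uv,z):
    c=bot.get_calibration(n);uv=np.atleast_2d(uv)
    d=np.c_[(uv-[c["cx"],c["cy"]])/[c["fx"],c["fy"]],np.ones(len(uv))]@c["R"]
    o=-c["R"].T@c["t"];return o+d*((z-o[2])/d[:,2])[:,None]
E
python3 - <<'E'
from h import *
a=cv2.imread("pics/top0.png");b=cv2.imread("pics/side0.png")
A=cv2.resize(a[210:295,318:448],None,fx=5,fy=5,interpolation=cv2.INTER_CUBIC)
B=cv2.resize(b[130:215,265:365],None,fx=5,fy=5,interpolation=cv2.INTER_CUBIC)
cv2.imwrite("pics/c1.png",A);cv2.imwrite("pics/c2.png",B)
hsv=cv2.cvtColor(a,cv2.COLOR_BGR2HSV)
m=((hsv[...,1]>70)&(hsv[...,0]>8)&(hsv[...,0]<25)).astype(np.uint8);m[:210]=0;m[:,300:]=0
c=max(cv2.findContours(m,0,2)[0],key=cv2.contourArea)
w=U("top",c[:,0,:].astype(float),12)[:,:2].astype(np.float32)
print("board",cv2.minAreaRect(w))
E
```

```text
board ((506.1364440917969, 209.61834716796875), (209.37835693359375, 299.55181884765625), 12.55291748046875)
```

View pics/c1.png

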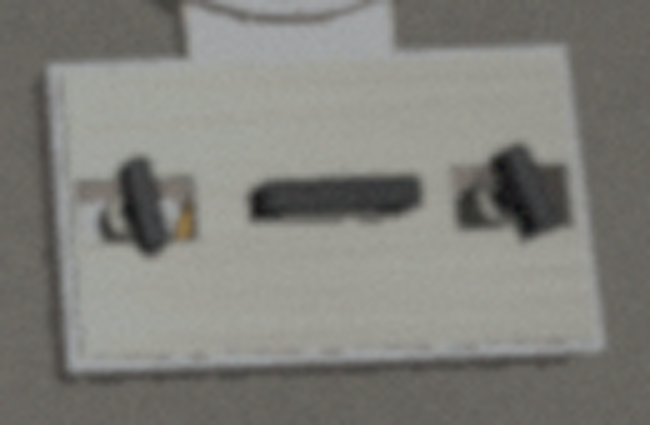

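View pics/c2.png

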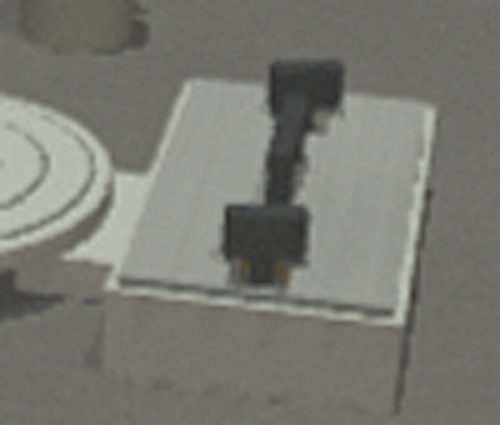

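The top crop shows the left wing around crop (145,205), the handle bar from (255,190) to (420,190), and the right wing around (525,190). The side crop confirms that the plate is seated. I'll fit the drive pose and wing angles by silhouette in both pictures.

```bash
cat > fit.py <<'E'
from h import *
from scipy.optimize import minimize
S=4
def box(cx,cy,lx,ly,z0,z1,a=0):
    c,s=np.cos(a),np.sin(a)
    return np.array([[cx+c*i*lx/2-s*j*ly/2,cy+s*i*lx/2+c*j*ly/2,z] for i in(-1,1) for j in(-1,1) for z in(z0,z1)])
def pose(pts,x,y,w):
    c,s=np.cos(w),np.sin(w);return np.c_[x+c*pts[:,0]-s*pts[:,1],y+s*pts[:,0]+c*pts[:,1],pts[:,2]]
def draw(n,im,pts,roi):
    q=((P(n,pts)-roi[:2]+.5)*S*16).astype(np.float32)
    h=cv2.convexHull(q)
    cv2.fillConvexPoly(im,np.round(h).astype(np.int32),1.,cv2.LINE_8,4)
def rend(p,n,roi,z=0):
    x,y,w,l,r=p;sh=(roi[3]*S,roi[2]*S);d=np.zeros(sh,np.uint8);b=np.zeros(sh,np.uint8)
    draw(n,b,pose(box(0,0,140,240,0,50),x,y,w),roi);draw(n,b,pose(box(0,0,130,230,50,55),x,y,w),roi)
    for B in(box(0,0,14,70,75,89),box(0,29,12,12,55,80),box(0,-29,12,12,55,80),box(0,85,40,12,58,84,l),box(0,-85,40,12,58,84,r)):draw(n,d,pose(B,x,y,w),roi)
    f=lambda m:cv2.resize(m.astype(np.float32),(roi[2],roi[3]),interpolation=cv2.INTER_AREA)
    return f(b),f(d)
ROI={"top":(315,205,140,90),"side":(265,130,110,90)}
if __name__=="__main__":
    im={}
    for n,(u,v,w,h) in ROI.items():
        g=cv2.cvtColor(cv2.imread(f"pics/{n}0.png"),cv2.COLOR_BGR2GRAY)[v:v+h,u:u+w].astype(np.float32)
        im[n]=g
    def cost(p,ns=("top","side")):
        e=0
        for n in ns:
            b,d=rend(p,n,ROI[n]);g=im[n]
            D=np.clip((100-g)/45,0,1)          # dark
            wgt=cv2.dilate((b>0).astype(np.uint8),np.ones((3,3)))
            e+=(np.abs(D-d)*(cv2.erode(b,np.ones((3,3)))>.9)).sum()
            if n=="top":
                W=np.clip((g-120)/50,0,1);W=np.maximum(W,(D>.3)*(cv2.erode(b,np.ones((9,9)))>.9))
                e+=(np.abs(W-b)[10:]).sum()*.5
        return e
    c=U("top",[385,251],80)[0];print(c)
    for ns in(("top",),("side",),("top","side")):
        best=None
        for l in(.15,.35):
          for r in(.15,.45):
            o=minimize(cost,[c[0],c[1],-.1,l,r],args=(ns,),method="Nelder-Mead",options=dict(initial_simplex=np.array([[c[0],c[1],-.1,l,r]]*6)+np.vstack([np.zeros(5),np.diag([8,8,.06,.1,.1])]),maxiter=400))
            if best is None or o.fun<best.fun:best=o
        print(ns,best.x.round(3),best.fun)
    x=best.x;out=[]
    for n in("top","side"):
        a=cv2.imread(f"pics/{n}0.png");u,v,w,h=ROI[n]
        b,d=rend(x,n,ROI[n]);k=cv2.resize(a[v:v+h,u:u+w],(w*5,h*5),interpolation=cv2.INTER_CUBIC)
        for m,col in((b,(0,0,255)),(d,(0,255,0))):
            M=(cv2.resize(m,(w*5,h*5))>.5).astype(np.uint8)
            cv2.drawContours(k,cv2.findContours(M,1,1)[0],-1,col,1)
        out.append(cv2.resize(k,(560,int(h*560/w)))[:290] if n=="top" else cv2.resize(k,(380,310))[:290])
    k=np.zeros((600,560,3),np.uint8);k[:290]=out[0][:290,:560];k[300:590,:380]=out[1];cv2.imwrite("pics/f1.png",k)
E
python3 fit.py
```

```text
[ 515.69022205 -235.88075574   80.        ]Traceback (most recent call last):
  File "fit.py", line 41, in <module>
    o=minimize(cost,[c[0],c[1],-.1,l,r],args=(ns,),method="Nelder-Mead",options=dict(initial_simplex=np.array([[c[0],c[1],-.1,l,r]]*6)+np.vstack([np.zeros(5),np.diag([8,8,.06,.1,.1])]),maxiter=400))
    res = _minimize_neldermead(fun, x0, args, callback, bounds=bounds,
                               **options)
    fxc = func(xc)
    fx = function(np.copy(x), *(wrapper_args + args))
  File "fit.py", line 28, in cost
    b,d=rend(p,n,ROI[n]);g=im[n]
        ~~~~^^^^^^^^^^^^
  File "fit.py", line 15, in rend
    draw(n,b,pose(box(0,0,140,240,0,50),x,y,w),roi);draw(n,b,pose(box(0,0,130,230,50,55),x,y,w),roi)
                                                    ~~~~^^^^^^^^^^^^^^^^^^^^^^^^^^^^^^^^^^^^^^^^^^^^
  File "fit.py", line 10, in draw
    q=((P(n,pts)-roi[:2]+.5)*S*16).astype(np.float32)
        ~^^^^^^^
  File "h.py", line 4, in P
    c=bot.get_calibration(n);p=np.atleast_2d(X)@c["R"].T+c["t"]
ValueError: time passes only in moves, steps and waits
```

```bash
sed -i 's/^def P/C={n:bot.get_calibration(n) for n in("top","side")}\ndef P/; s/c=bot.get_calibration(n);/c=C[n];/' h.py; python3 fit.py
```

```text
[ 515.69022205 -235.88075574   80.        ]
('top',) [ 5.21464e+02 -2.37707e+02 -6.50000e-02  1.20000e-01  4.87000e-01] 1511.263671875
('side',) [ 5.19945e+02 -2.35482e+02 -6.10000e-02  1.99000e-01  4.74000e-01] 134.34860229492188
('top', 'side') [ 5.21269e+02 -2.38036e+02 -5.80000e-02  1.22000e-01  4.90000e-01] 1652.0625
```

View pics/f1.png

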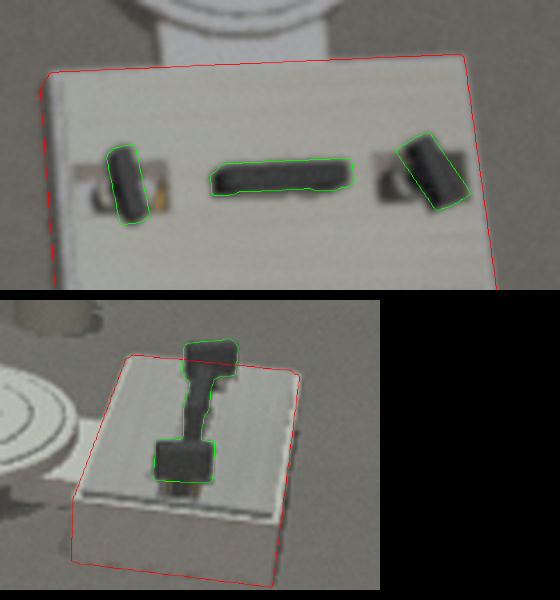

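The silhouette fit is tight. The drive is at (521,-237.5) with yaw -0.062, and the wings are at about 0.13 and 0.49 rad. The board is at (506,210) with yaw 0.219. First move: turn the tool in place to yaw ≈0.09.

```bash
python3 -m jog '{"rot":[[0,0,0.145],[0,0,0.145],[0,0,0.145],[0,0,0.145],[0,0,0.145],[0,0,0.145],[0,0,0.145],[0,0,0.145],[0,0,0.145],[0,0,0.145],[0,0,0.145],[0,0,0.145],[0,0,0.145],[0,0,0.145],[0,0,0.145],[0,0,0.145],[0,0,0.145],[0,0,0.145],[0,0,0.145]],"slide":[[0,0,0],[0,0,0],[0,0,0],[0,0,0],[0,0,0],[0,0,0],[0,0,0],[0,0,0],[0,0,0],[0,0,0],[0,0,0],[0,0,0],[0,0,0],[0,0,0],[0,0,0],[0,0,0],[0,0,0],[0,0,0],[0,0,0]],"hand":[0.5,0.5,0.5,0.5,0.5,0.5,0.5,0.5,0.5,0.5,0.5,0.5,0.5,0.5,0.5,0.5,0.5,0.5,0.5]}' 20
cat > to.py <<'E'
import sys;from h import *
from scipy.spatial.transform import Rotation as R
o=bot.get_obs();r=R.from_euler("xyz",o["orientation"]);x,y,z,w=map(float,sys.argv[1:5])
t=R.from_euler("xyz",[np.pi,0,w])
print("t",o["time"],"slide mm",(r.inv().apply(np.array([x,y,z])-o["tool_pos"])).round(1),"rot",(r.inv()*t).as_rotvec().round(3),"q",o["q"].round(2),"gap",round(o["finger_gap"],1))
E
python3 to.py 526.3 -152.7 140 0.09
```

```text
time: 2.0
tool_pos: [183.1, 597.1, 222.0]
orientation: [3.14, 0.001, 0.083]
ft_force: [-0.5, -0.1, -0.3]
finger_gap: 43.5
grip_force: 0.0
t 2.0 slide mm [280.  775.5  82.6] rot [ 0.001  0.001 -0.007] q [ 1.09  0.53  1.43 -0.    1.18  2.58] gap 43.5
```

```bash
python3 -m jog '{"rot":[[0,0,0],[0,0,0],[0,0,0],[0,0,0],[0,0,0],[0,0,0],[0,0,0],[0,0,0],[0,0,0],[0,0,0],[0,0,0],[0,0,0],[0,0,0],[0,0,0],[0,0,0],[0,0,0],[0,0,0],[0,0,0],[0,0,0],[0,0,0]],"slide":[[0.014,0.0388,0.004],[0.014,0.0388,0.004],[0.014,0.0388,0.004],[0.014,0.0388,0.004],[0.014,0.0388,0.004],[0.014,0.0388,0.004],[0.014,0.0388,0.004],[0.014,0.0388,0.004],[0.014,0.0388,0.004],[0.014,0.0388,0.004],[0.014,0.0388,0.004],[0.014,0.0388,0.004],[0.014,0.0388,0.004],[0.014,0.0388,0.004],[0.014,0.0388,0.004],[0.014,0.0388,0.004],[0.014,0.0388,0.004],[0.014,0.0388,0.004],[0.014,0.0388,0.004],[0.014,0.0388,0.004]],"hand":[0.5,0.5,0.5,0.5,0.5,0.5,0.5,0.5,0.5,0.5,0.5,0.5,0.5,0.5,0.5,0.5,0.5,0.5,0.5,0.5]}' 20; python3 to.py 526.3 -152.7 62 0.08
```

```text
time: 4.0
tool_pos: [531.3, -152.2, 142.0]
orientation: [-3.141, 0.001, 0.088]
ft_force: [1.2, 0.3, 0.3]
finger_gap: 43.5
grip_force: 0.0
t 4.0 slide mm [-4.9  0.1 80. ] rot [-0.001  0.001  0.008] q [-0.48  0.54  1.69  0.    0.91  1.  ] gap 43.5
```

```bash
python3 -m jog '{"rot":[[0,0,0],[0,0,0],[0,0,0],[0,0,0],[0,0,0],[0,0,0],[0,0,0],[0,0,0],[0,0,0]],"slide":[[-0.001,0,0],[-0.002,0,0.02],[-0.002,0,0.02],[0,0,0.015],[0,0,0.01],[0,0,0.008],[0,0,0.005],[0,0,0],[0,0,0]],"hand":[0.5,0.5,0.5,0.5,0.5,0.5,0.5,0.5,0.5]}' 20; python3 to.py 526.3 -152.7 62 0.08; python3 - <<'E'
from h import *
a=bot.grab_frame("top")[190:300,300:460];b=bot.grab_frame("side")[100:210,250:410]
k=np.hstack([cv2.resize(i,(400,275),interpolation=2) for i in(a,b)]);cv2.imwrite("pics/g1.png",k)
E
```

```text
time: 4.9
tool_pos: [526.4, -151.2, 64.9]
orientation: [3.141, -0.001, 0.089]
ft_force: [-0.1, -0.2, -1.3]
finger_gap: 43.4
grip_force: 0.0
t 4.9 slide mm [-0.2  1.5  2.9] rot [ 0.    -0.001  0.009] q [-0.48  0.66  1.75  0.    0.73  1.  ] gap 43.4
```

View pics/g1.png

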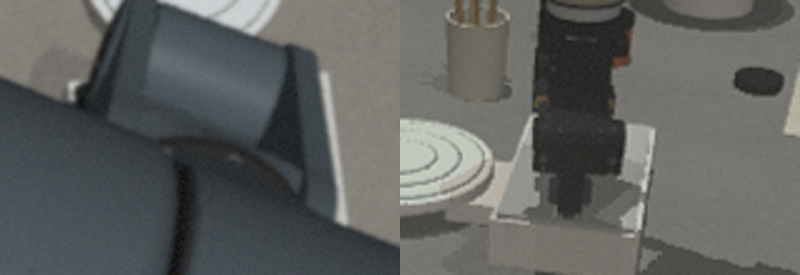

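The arm hides the top view. The side view shows the fingers down around the left screw at about (570,195). I'll close gently on the wing.

```bash
python3 -m jog '{"rot":[[0,0,0],[0,0,0],[0,0,0],[0,0,0],[0,0,0],[0,0,0],[0,0,0]],"slide":[[0,0.0015,0.002],[0,0,0],[0,0,0],[0,0,0],[0,0,0],[0,0,0],[0,0,0]],"hand":[0.1,0.1,0.1,0.1,0.1,0.1,0.1]}' 15; python3 to.py 526.3 -152.7 62 0.08
```

```text
time: 5.7
tool_pos: [526.4, -153.5, 62.6]
orientation: [3.14, -0.0, 0.089]
ft_force: [-1.1, -4.4, -0.5]
finger_gap: 12.1
grip_force: 15.0
t 5.7 slide mm [-0.  -0.8  0.6] rot [ 0.001 -0.     0.009] q [-0.49  0.66  1.75 -0.    0.72  1.  ] gap 12.1
```

```bash
python3 -m jog '{"rot":[[0,0,0],[0,0,-0.1],[0,0,-0.14],[0,0,-0.14],[0,0,-0.14],[0,0,-0.14],[0,0,-0.14],[0,0,-0.14],[0,0,-0.14],[0,0,-0.14],[0,0,-0.14],[0,0,-0.04],[0,0,0],[0,0,0]],"slide":[[0,0.001,0],[0,0,0],[0,0,0],[0,0,0],[0,0,0],[0,0,0],[0,0,0],[0,0,0],[0,0,0],[0,0,0],[0,0,0],[0,0,0],[0,0,0],[0,0,0]],"hand":[0.1,0.1,0.1,0.1,0.1,0.1,0.1,0.1,0.1,0.1,0.1,0.1,0.1,0.1]}' 15; python3 to.py 526.3 -152.7 62 1.5; python3 -c "
from h import *;print(bot.get_obs()['wrist_torque'])"
```

```text
time: 7.1
tool_pos: [525.3, -152.4, 62.6]
orientation: [-3.139, -0.002, 1.488]
ft_force: [-2.3, 2.2, 4.7]
finger_gap: 11.8
grip_force: 15.0
t 7.1 slide mm [-0.2  1.   0.6] rot [-0.002 -0.002 -0.012] q [-0.49  0.66  1.75  0.    0.73 -0.4 ] gap 11.8
[0.24412871 0.51969733 0.04396807]
```

```bash
python3 -m jog '{"rot":[[0,0,0],[0,0,0],[0,0,0],[0,0,0],[0,0,0],[0,0,0],[0,0,0],[0,0,0.132],[0,0,0.132],[0,0,0.132],[0,0,0.132],[0,0,0.132],[0,0,0.132],[0,0,0.132],[0,0,0.132],[0,0,0],[0,0,0]],"slide":[[0,0,0],[0,0,0],[0,0,0],[0,0,-0.01],[0,0,-0.02],[0,0,-0.02],[0,0,-0.02],[0,0,0],[0,0,0],[0,0,0],[0,0,0],[0,0,0],[0,0,0],[0,0,0],[0,0,0],[0,0,0],[0,0,0]],"hand":[0.5,0.5,0.5,0.5,0.5,0.5,0.5,0.5,0.5,0.5,0.5,0.5,0.5,0.5,0.5,0.5,0.5]}' 15; python3 to.py 515.7 -322.3 132 0.43
```

```text
time: 8.8
tool_pos: [526.5, -153.7, 133.0]
orientation: [3.141, -0.0, 0.435]
ft_force: [-0.0, 0.4, 0.3]
finger_gap: 43.5
grip_force: 0.0
t 8.8 slide mm [-80.9 148.3   1.1] rot [ 0.001 -0.     0.005] q [-0.49  0.55  1.71 -0.    0.88  0.65] gap 43.5
```

```bash
python3 -m jog '{"rot":[[0,0,0],[0,0,0],[0,0,0],[0,0,0],[0,0,0],[0,0,0],[0,0,0],[0,0,0],[0,0,0],[0,0,0],[0,0,0],[0,0,0],[0,0,0]],"slide":[[-0.0135,0.0247,0],[-0.0135,0.0247,0],[-0.0135,0.0247,0],[-0.0135,0.0247,0],[-0.0135,0.0247,0],[-0.0135,0.0247,0],[0,0,0.015],[0,0,0.02],[0,0,0.015],[0,0,0.01],[0,0,0.01],[0,0,0],[0,0,0]],"hand":[0.5,0.5,0.5,0.5,0.5,0.5,0.5,0.5,0.5,0.5,0.5,0.5,0.5]}' 15; python3 to.py 515.7 -322.3 62 0.43
```

```text
time: 10.1
tool_pos: [515.2, -322.1, 62.7]
orientation: [3.141, -0.0, 0.433]
ft_force: [0.8, -0.8, -0.3]
finger_gap: 43.4
grip_force: 0.0
t 10.1 slide mm [0.4 0.4 0.7] rot [ 0.    -0.     0.003] q [-0.74  0.72  1.6  -0.    0.83  0.39] gap 43.4
```

```bash
python3 -m jog '{"rot":[[0,0,0],[0,0,0],[0,0,0],[0,0,0],[0,0,0],[0,0,0],[0,0,0]],"slide":[[0,0,0],[0,0,0],[0,0,0],[0,0,0],[0,0,0],[0,0,0],[0,0,0]],"hand":[0.1,0.1,0.1,0.1,0.1,0.1,0.1]}' 15; python3 to.py 515.7 -322.3 62 1.49
```

```text
time: 10.8
tool_pos: [515.4, -322.6, 62.9]
orientation: [3.14, -0.001, 0.433]
ft_force: [0.8, -0.7, 1.1]
finger_gap: 12.1
grip_force: 14.9
t 10.8 slide mm [ 0.4 -0.1  0.9] rot [ 1.000e-03  0.000e+00 -1.057e+00] q [-0.74  0.72  1.6  -0.    0.83  0.4 ] gap 12.1
```

```bash
python3 -m jog '{"rot":[[0,0,-0.08],[0,0,-0.14],[0,0,-0.14],[0,0,-0.14],[0,0,-0.14],[0,0,-0.14],[0,0,-0.14],[0,0,-0.1],[0,0,-0.04],[0,0,0],[0,0,0]],"slide":[[0,0,0],[0,0,0],[0,0,0],[0,0,0],[0,0,0],[0,0,0],[0,0,0],[0,0,0],[0,0,0],[0,0,0],[0,0,0]],"hand":[0.1,0.1,0.1,0.1,0.1,0.1,0.1,0.1,0.1,0.1,0.1]}' 15; python3 to.py 515.7 -322.3 62 1.5
python3 -m jog '{"rot":[[0,0,0],[0,0,0],[0,0,0],[0,0,0],[0,0,0],[0,0,0],[0,0,0],[0,0,0]],"slide":[[0,0,0],[0,0,0],[0,0,0],[0,0,-0.01],[0,0,-0.02],[0,0,-0.02],[0,0,-0.02],[0,0,0]],"hand":[0.5,0.5,0.5,0.5,0.5,0.5,0.5,0.5]}' 15; python3 to.py 521 -238 132 1.509
```

```text
time: 11.9
tool_pos: [514.0, -321.6, 62.9]
orientation: [-3.14, -0.001, 1.492]
ft_force: [-2.9, 1.4, 5.6]
finger_gap: 12.1
grip_force: 15.0
t 11.9 slide mm [-0.6  1.8  0.8] rot [-0.002 -0.001 -0.008] q [-0.74  0.72  1.6  -0.    0.83 -0.66] gap 12.1
time: 12.7
tool_pos: [516.8, -323.6, 135.9]
orientation: [3.136, 0.004, 1.493]
ft_force: [0.3, 0.4, 0.1]
finger_gap: 43.3
grip_force: 0.0
t 12.7 slide mm [85.7 -2.5  3.5] rot [ 0.006  0.004 -0.016] q [-0.74  0.61  1.56  0.    0.97 -0.66] gap 43.3
```

```bash
python3 -m jog '{"rot":[[0,0,-0.015],[0,0,0],[0,0,0],[0,0,0],[0,0,0],[0,0,0],[0,0,0],[0,0,0],[0,0,0],[0,0,0]],"slide":[[0.025,0,0],[0.03,-0.001,0],[0.03,-0.001,0],[0,0,0.015],[0,0,0.02],[0,0,0.015],[0,0,0.01],[0,0,0.01],[0,0,0],[0,0,0]],"hand":[0.5,0.5,0.5,0.5,0.5,0.5,0.5,0.5,0.5,0.5]}' 15; python3 to.py 520.5 -237.5 63 1.509
python3 -c "
from h import *
b=bot.grab_frame('side')[100:220,250:410];cv2.imwrite('pics/g2.png',cv2.resize(b,(640,480),interpolation=2))"
```

```text
time: 13.7
tool_pos: [518.7, -237.3, 62.5]
orientation: [3.142, -0.0, 1.508]
ft_force: [-0.4, -0.4, -0.1]
finger_gap: 43.5
grip_force: 0.0
t 13.7 slide mm [-0.1  1.8 -0.5] rot [ 0.    -0.    -0.001] q [-0.62  0.68  1.7   0.    0.76 -0.56] gap 43.5
```

View pics/g2.png

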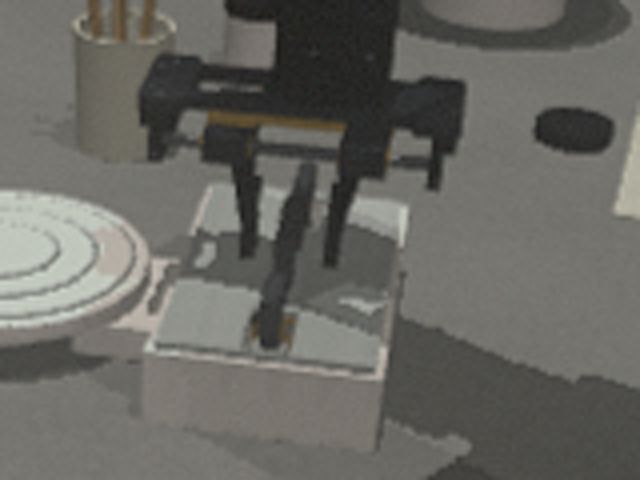

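Both wings, at (270,310) and near (305,180), lie in line with the handle. The fingers straddle the bar at (245,230) and (335,240). Now I'll grip it.

```bash
python3 -m jog '{"rot":[[0,0,0],[0,0,0],[0,0,0],[0,0,0],[0,0,0],[0,0,0],[0,0,0],[0,0,0]],"slide":[[0,0.0015,0],[0,0,0],[0,0,0],[0,0,0],[0,0,0],[0,0,0],[0,0,0],[0,0,0]],"hand":[0.1,0.1,0.1,0.1,0.1,0.1,0.1,0.1]}' 40; python3 to.py 520.5 -237.5 63 1.509
```

```text
time: 14.55
tool_pos: [520.1, -237.2, 62.7]
orientation: [-3.141, -0.0, 1.508]
ft_force: [-0.6, 0.9, 2.1]
finger_gap: 13.4
grip_force: 40.0
t 14.55 slide mm [-0.3  0.4 -0.3] rot [-0.    -0.    -0.001] q [-0.62  0.68  1.69 -0.    0.77 -0.56] gap 13.4
```

Lift slowly, straight up, by 90 mm.

```bash
python3 -m jog '{"rot":[[0,0,0],[0,0,0],[0,0,0],[0,0,0],[0,0,0],[0,0,0],[0,0,0],[0,0,0],[0,0,0],[0,0,0],[0,0,0],[0,0,0]],"slide":[[0,0,-0.003],[0,0,-0.006],[0,0,-0.008],[0,0,-0.008],[0,0,-0.008],[0,0,-0.01],[0,0,-0.012],[0,0,-0.012],[0,0,-0.012],[0,0,-0.011],[0,0,0],[0,0,0]],"hand":[0.1,0.1,0.1,0.1,0.1,0.1,0.1,0.1,0.1,0.1,0.1,0.1]}' 40; python3 to.py 506.1 209.6 152 1.79
python3 -c "
from h import *
b=bot.grab_frame('side')[60:220,230:430];cv2.imwrite('pics/g3.png',cv2.resize(b,(600,480),interpolation=2))"
```

```text
time: 15.75
tool_pos: [520.2, -237.3, 152.9]
orientation: [3.141, 0.0, 1.508]
ft_force: [-0.2, -0.1, -1.5]
finger_gap: 13.4
grip_force: 40.0
t 15.75 slide mm [445.1 -42.2   0.7] rot [ 0.     0.    -0.282] q [-0.62  0.55  1.64 -0.    0.96 -0.56] gap 13.4
```

View pics/g3.png

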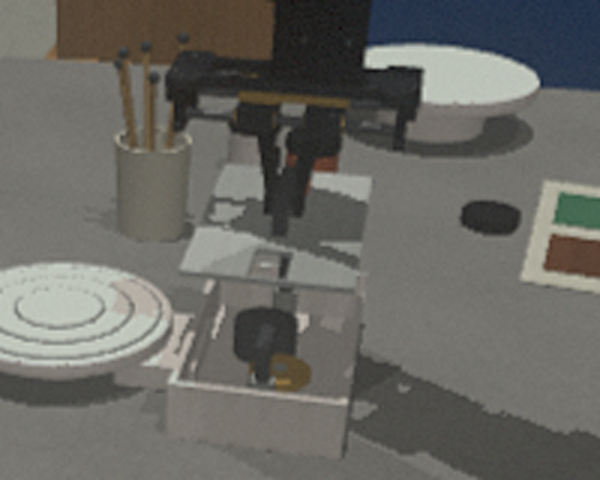

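The cover is off and level, and both wings stand clear below it near (262,340). Carry it over to the board.

```bash
python3 -m jog '{"rot":[[0,0,0],[0,0,0],[0,0,0],[0,0,0],[0,0,0],[0,0,0],[0,0,0],[0,0,0],[0,0,0],[0,0,0],[0,0,0],[0,0,0],[0,0,0],[0,0,0],[0,0,0],[0,0,0],[0,0,0],[0,0,0],[0,0,0],[0,0,0]],"slide":[[0.005,-0.0005,0],[0.01,-0.001,0],[0.018,-0.0016,0],[0.025,-0.0024,0],[0.029,-0.0028,0],[0.029,-0.0028,0],[0.029,-0.0028,0],[0.029,-0.0028,0],[0.029,-0.0028,0],[0.029,-0.0028,0],[0.029,-0.0028,0],[0.029,-0.0028,0],[0.029,-0.0028,0],[0.029,-0.0028,0],[0.029,-0.0028,0],[0.025,-0.0024,0],[0.022,-0.002,0],[0.014,-0.001,0],[0.007,0,0],[0,0,0]],"hand":[0.1,0.1,0.1,0.1,0.1,0.1,0.1,0.1,0.1,0.1,0.1,0.1,0.1,0.1,0.1,0.1,0.1,0.1,0.1,0.1]}' 40
python3 -m jog '{"rot":[[0,0,-0.03],[0,0,-0.06],[0,0,-0.07],[0,0,-0.06],[0,0,-0.04],[0,0,-0.022],[0,0,0],[0,0,0]],"slide":[[0,0,0],[0,0,0],[0,0,0],[0,0,0],[0,0,0],[0,0,0],[0,0,0],[0,0,0]],"hand":[0.1,0.1,0.1,0.1,0.1,0.1,0.1,0.1]}' 40
python3 to.py 506.1 209.6 26 1.79
python3 - <<'E'
from h import *
a=cv2.imread("pics/side0.png");hsv=cv2.cvtColor(a,cv2.COLOR_BGR2HSV)
m=((hsv[...,1]>60)&(hsv[...,0]>8)&(hsv[...,0]<25)).astype(np.uint8);m[:240]=0
c=max(cv2.findContours(m,0,2)[0],key=cv2.contourArea)
print("board side",cv2.minAreaRect(U("side",c[:,0,:].astype(float),12)[:,:2].astype(np.float32)))
E
```

```text
time: 17.8
tool_pos: [506.1, 210.3, 152.5]
orientation: [-3.141, 0.0, 1.509]
ft_force: [-0.1, 0.0, -2.1]
finger_gap: 14.0
grip_force: 40.0
time: 18.6
tool_pos: [506.6, 209.0, 152.5]
orientation: [-3.141, 0.0, 1.789]
ft_force: [-1.1, 0.1, -2.8]
finger_gap: 13.5
grip_force: 40.0
t 18.6 slide mm [  0.7  -0.4 126.5] rot [-0.     0.    -0.001] q [ 0.19  0.52  1.7  -0.    0.93 -0.03] gap 13.5
board side ((505.92767333984375, 213.36770629882812), (209.94039916992188, 306.16192626953125), 12.515010833740234)
```

Both cameras agree on the board at (506,210) and 12.5°. Lower most of the way, then in small steps.

```bash
python3 -m jog '{"rot":[[0,0,0],[0,0,0],[0,0,0],[0,0,0],[0,0,0],[0,0,0],[0,0,0],[0,0,0],[0,0,0],[0,0,0],[0,0,0],[0,0,0]],"slide":[[0,0,0.008],[0,0,0.015],[0,0,0.018],[0,0,0.018],[0,0,0.018],[0,0,0.015],[0,0,0.012],[0,0,0.008],[0,0,0.006],[0,0,0.004],[0,0,0],[0,0,0]],"hand":[0.1,0.1,0.1,0.1,0.1,0.1,0.1,0.1,0.1,0.1,0.1,0.1]}' 40; python3 to.py 506.1 209.7 25 1.79
```

```text
time: 19.8
tool_pos: [506.9, 209.6, 30.9]
orientation: [3.141, 0.0, 1.79]
ft_force: [0.5, -0.1, -3.0]
finger_gap: 13.7
grip_force: 40.0
t 19.8 slide mm [ 0.3 -0.7  5.9] rot [ 0.001  0.    -0.   ] q [ 0.19  0.72  1.76 -0.    0.66 -0.03] gap 13.7
```

```bash
python3 -m jog '{"rot":[[0,0,0],[0,0,0],[0,0,0],[0,0,0],[0,0,0],[0,0,0]],"slide":[[0,-0.0005,0.002],[0,0,0.0015],[0,0,0.001],[0,0,0.001],[0,0,0],[0,0,0]],"hand":[0.1,0.1,0.1,0.1,0.1,0.1]}' 40; python3 to.py 506.1 209.7 25 1.79
```

```text
time: 20.4
tool_pos: [506.1, 209.4, 25.0]
orientation: [-3.142, -0.0, 1.79]
ft_force: [0.0, 0.6, -1.8]
finger_gap: 13.8
grip_force: 40.0
t 20.4 slide mm [0.3 0.1 0. ] rot [-0. -0. -0.] q [ 0.19  0.73  1.77  0.    0.64 -0.03] gap 13.8
```

```bash
python3 -m jog '{"rot":[[0,0,0],[0,0,0],[0,0,0],[0,0,0]],"slide":[[0,0,0.0005],[0,0,0.0005],[0,0,0],[0,0,0]],"hand":[0.1,0.1,0.1,0.1]}' 40; python3 to.py 506.1 209.7 25 1.79
```

```text
time: 20.8
tool_pos: [506.2, 209.4, 24.7]
orientation: [3.141, 0.0, 1.79]
ft_force: [-0.4, -0.8, 5.9]
finger_gap: 13.2
grip_force: 40.0
t 20.8 slide mm [ 0.3  0.  -0.3] rot [ 0.  0. -0.] q [ 0.19  0.73  1.77 -0.    0.64 -0.03] gap 13.2
```

Contact: the force rose to +5.9 N. I'll release, raise the tool and swing clear towards the robot's left.

```bash
python3 -m jog '{"rot":[[0,0,0],[0,0,0],[0,0,0],[0,0,0],[0,0,0],[0,0,0],[0,0,0],[0,0,0],[0,0,0],[0,0,0],[0,0,0],[0,0,0]],"slide":[[0,0,0],[0,0,0],[0,0,0],[0,0,0],[0,0,-0.01],[0,0,-0.02],[0,0,-0.03],[0,0,-0.04],[0,0,-0.04],[0,0,-0.04],[0,0,-0.02],[0,0,0]],"hand":[0.5,0.5,0.5,0.5,0.5,0.5,0.5,0.5,0.5,0.5,0.5,0.5]}'
python3 -m jog '{"rot":[[0,0,0],[0,0,0],[0,0,0],[0,0,0],[0,0,0],[0,0,0],[0,0,0],[0,0,0],[0,0,0],[0,0,0],[0,0,0],[0,0,0]],"slide":[[-0.02,0,0],[-0.03,0,0],[-0.03,0,0],[-0.03,0,0],[-0.03,0,0],[-0.03,0,0],[-0.03,0,0],[-0.03,0,0],[-0.03,0,0],[-0.03,0,0],[-0.02,0,0],[0,0,0]],"hand":[0.5,0.5,0.5,0.5,0.5,0.5,0.5,0.5,0.5,0.5,0.5,0.5]}'
python3 - <<'E'
from h import *
t=bot.grab_frame("top");s=bot.grab_frame("side");cv2.imwrite("pics/top9.png",t);cv2.imwrite("pics/side9.png",s)
k=np.zeros((600,800,3),np.uint8);k[:300,:400]=cv2.resize(t,(400,300));k[:300,400:]=cv2.resize(s,(400,300))
k[300:,:400]=cv2.resize(t[190:355,70:290],(400,300),interpolation=2);k[300:,400:]=cv2.resize(s[235:415,160:400],(400,300),interpolation=2)
cv2.imwrite("pics/end.png",k)
E
```

```text
time: 22.0
tool_pos: [508.2, 209.9, 228.2]
orientation: [3.133, 0.0, 1.79]
ft_force: [0.1, -0.5, 0.8]
finger_gap: 43.8
grip_force: 0.0
time: 23.2
tool_pos: [573.6, -95.4, 223.0]
orientation: [-3.141, -0.0, 1.787]
ft_force: [0.1, 0.3, 0.0]
finger_gap: 43.6
grip_force: 0.0
```

View pics/end.png

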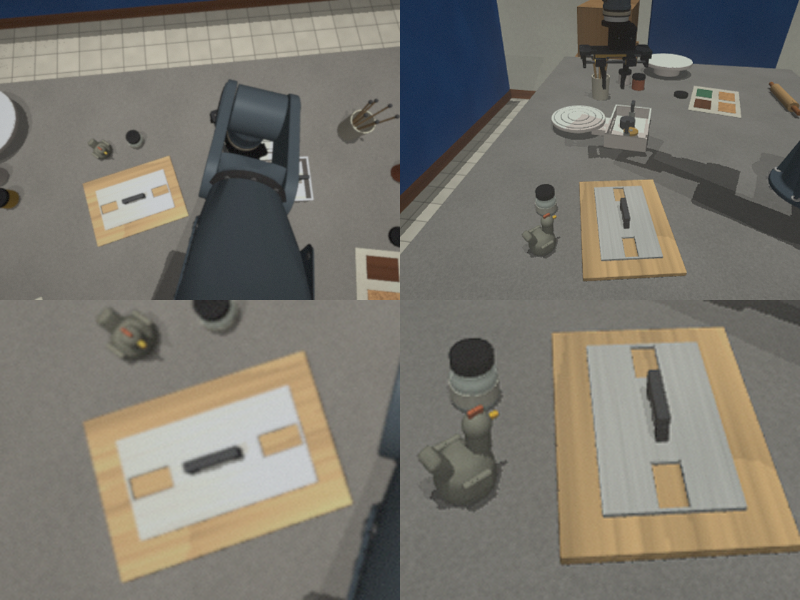

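The cover lies flat with its handle up, centred and lined up on the board. The hen and jar haven't moved, and the arm is clear. One numeric check before handing in.

```bash
python3 - <<'E'
from h import *
a=cv2.imread("pics/top9.png");h=cv2.cvtColor(a,cv2.COLOR_BGR2HSV)
m=((h[...,1]<45)&(h[...,2]>140)).astype(np.uint8);m[:200]=0;m[:,280:]=0
c=max(cv2.findContours(m,0,2)[0],key=cv2.contourArea)
r=cv2.minAreaRect(U("top",c[:,0,:].astype(float),17)[:,:2].astype(np.float32));print(r)
b=cv2.imread("pics/top0.png");print(np.abs(a[180:230,115:210].astype(int)-b[180:230,115:210]).mean())
if np.hypot(r[0][0]-506,r[0][1]-210)<5 and abs(r[2]-12.5)<2: print(bot.hand_in())
E
```

```text
((507.3702392578125, 208.4386444091797), (130.39505004882812, 230.47003173828125), 12.306371688842773)
21.547087719298247
the job is handed in; nothing more can be done
None
```

Job handed in at about 23 s: both thumbscrews were turned along their slots (left, then right), and the cover lies handle up, about 2 mm and 0.2° from the board's middle and line. The hen looked undisturbed in the last picture, but a pixel comparison of its area with the first picture differed by about 21 grey levels, which I did not look into.

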